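# Set the washed juicer plates to dry on the sloped stand and shut the juicer

## Task

Lift the strainer plate out of the juicer's open mouth and lay it in the wide bay of the sloped drying stand, flat on the slope, a long edge resting against the bottom lip and roughly centred in the bay. Then lay the square press plate from the counter in the narrow bay in the same way, and last of all shut the juicer's hinged top fully. Set the plates down gently on the stand and leave the other things on the counter where they are.

Things in the scene. Friction and masses are not known exactly. Their poses are not given: they have to be found in the camera images.
- strainer_grip (a point): Strainer plate: flat perforated steel, 90 (x) x 120 (y) x 6 mm, about 0.3 kg, with a bar grip on its centre: 50 long (x), 14 wide (y), top 50 above the plate's underside. This point: on the bar, 34 above the underside, 16 below its top; z = plate's normal. Starts flat in the juicer's mouth, grip up.
- press_grip (a point): Press plate: flat aluminium square 76 x 76 x 12 mm, about 0.25 kg, with a square knob 26 x 26 mm on its centre, sides parallel to the plate's. This point: on the knob, 40 above the underside, 16 below the knob's top; z = plate's normal. Starts flat on the counter, knob up, between juicer and stand.
- wide_bay (a point): Middle of the stand's wide bay (140 mm wide): point on the slope's surface at the inner face of the bottom lip, 30 above the counter. x runs up the slope, y along the lip, z outward square to the slope. A strainer lying home has its grip point at x 45, y 0, z 34 mm here.
- narrow_bay (a point): The same point and axes for the narrow bay (104 mm wide), 130 mm to the -y side of the wide one, beyond a low rib 8 wide and 10 high. A press plate lying home has its grip point at x 38, y 0, z 40 mm here.
- juicer: Fixed aluminium juicer, 150 (x) x 190 (y) mm, 125 to its rim; origin at the centre of its underside, front to -x. Its open mouth is 106 x 136 mm, 20 mm deep, the plate's resting floor 105 mm above the counter, centred.
- top_hinge (a point): Middle of the hinge line of the juicer's top, on its far (+x) rim, 125 above the counter; axes as the juicer, hinge along y. The top: aluminium panel 150 long from the hinge, 190 wide, 10 thick (looks 5 thicker in the middle), hinge at its inner face; a 60 wide tab at its free edge reaches 170 from the hinge.
- juicer_top (a joint): Angle of the juicer's top: 0 = shut (level on the rim), 1.57 = upright, stops at 1.95, leaning away. Stiff hinge: stays where left; about 3 N at the free edge moves it. Cannot shut while the strainer is in the mouth.
- bottle: Bystander, leave alone: clear glass bottle with steel twist cap, dia 60, 150 tall; sizes in mm, origin at its underside.
- funnel: Bystander, leave alone: small steel funnel standing mouth down, dia 76, 85 tall; sizes in mm, origin at its underside.
- cup: Bystander, leave alone: white cup, dia 68, 70 tall; sizes in mm, origin at its underside.
- jar: Bystander, leave alone: glass jar with steel cap, dia 70, 80 tall; sizes in mm, origin at its underside.
- spatula: Bystander, leave alone: wooden spatula lying on the counter, about 250 long; sizes in mm, origin at its underside.
- strainer: The strainer plate itself, origin at the centre of its underside, axes as its grip point.
- press: The press plate itself, origin at the centre of its underside, axes as its grip point.
- stand: Fixed wooden drying stand, 252 wide (y), no side walls; origin under its middle on the counter. Slope 120 mm long, 35 degrees from level, facing its own -x side, which is turned away from the robot (to world +x); straight lip along its bottom, 16 high square to the slope. High friction: a plate may stay where it is put instead of sliding down.
Things that resemble listed ones, but are neither listed nor needed, are in the scene too. Leave any black or purple look-alike of the strainer alone.

How it is judged:
By the outcome, as a careful person would: the job done as asked, in the order asked, and still so for the second after the job is handed in, with the robot touching nothing.
It also fails if it takes over 72 s, if anything falls off the work surface, if the arm or the gripper's body presses on something with over 40 N, if the wrist force passes 120 N, or if a joint passes its speed limit or range.

## Robot

A 6-joint arm with a two-finger parallel gripper is mounted at the origin on the work surface. World frame = base frame: x ahead of the robot, y to its left, z up, the work surface at z = 0. Lengths are in m, angles in rad, forces in N, time in s.
With the tool pointing down it reaches from about 0.3 to 0.85 m from the base axis. Payload 4.2 kg.
Tool frame: the origin (TCP) lies on the centre line of the jaws, within the pads' length; the fingertips stand ctrl.nose_length ahead of it and the grasp point (between the pads) lies 3 mm ahead of it (ctrl.nose_length is the distance from the TCP to the fingertips, in m); z points along the fingers, y is the direction in which the jaws open and shut (so a half turn about z gives the same grasp; the last joint's range is limited). The gripper opens to 91 mm and grips with 3 to 60 N. Pads are 32 mm wide; open, the fingers measure 118 mm over their backs; the gripper's body (76 mm by 178 mm) begins 60 mm behind the grasp point.
Start: joints at [-1.206, 0.32, 1.565, -0, 1.257, -0.02], TCP at [0.216, -0.533, 0.236] pointing down, gripper open.
Joint ranges: [-3.11, 3.11], [-0.84, 2.01], [0.21, 2.61], [-1.34, 4.49], [0.05, 2.63], [-2.56, 2.56]. Speed limits (rad/s): [2.57, 2.57, 3.14, 3.14, 3.14, 3.14].

## Interface

Orientations are given as a 3x3 rotation matrix whose columns are the frame's x, y, z axes.
In Python, from plant import monitor, vision, workorder, ctrl gives the robot as it stands.
- The arm moves only by the tool play_rows, never from a script. Its argument "commands" is a list of rows, each a list of 7 numbers: the shift along the world's x, y, z in cm, then the turn, a rotation vector about the world's x, y, z in degrees, then the finger opening in cm, from 0 to 9.12. A call has 1 to 20 rows; each row shifts and turns the commanded pose from where the row before left it; what a row does not reach is not made up. A row lasts 1/10 s, in which the tool goes at most 50 mm and 8.59 degrees, less where a joint would pass 70% of its speed; a pose out of reach is approached as far as the arm can. A call with a gripper value outside its range is refused whole. The fingers move at their own pace and stop on an object; "newtons" is the grip in N (left out, the last holds). Time passes only in rows, so rows that do not move let the fingers close. It gives the time, the measured TCP pose, the force and the opening at its end, in the units of the state.
- monitor.get_obs(): the state, without advancing time (a new reading comes with each control period).
- vision.grab_frame(name): name is "side" or "top" or "wrist"; returns a dict with "pixels" (400x640x3 uint8, red, green, blue), "camera_matrix" (3x3 intrinsics, pixels), "dist_coeffs" ([k1, k2, p1, p2, k3] as OpenCV has them; the pictures are not rectified), "cam_to_world" (4x4, takes a point from camera to world coordinates); the wrist camera has in their place "T_tool_cam" (4x4, takes a point from camera to tool coordinates, whose origin is the TCP and whose axes are the flange's). Camera axes: x right, y down, z forward; pixel columns grow to the right and rows downward; lengths in m; the calibration is good to about 2 mm. A picture is of the moment at which its call begins: read the wrist's pose just before it. There is no depth.
- workorder.close_job(): hands the job in, once; it reports no verdict.
The state is a dict: "time": time; "qpos": joint angles; "qvel": joint speeds; "effort": joint torques, N m; "tool_pos": TCP position; "eef_rot": TCP orientation; "contact_force": force on the tool from outside, world axes, zero at the start; "ft_torque": the same for the moment, N m; "gripper_width": opening from 0.0 (shut) to 1.0 (fully open).
Only numpy, scipy, OpenCV 4.12 (cv2) and the standard library are available. Lean on these libraries where they do the work, as an engineer would, in place of code of your own. Each camera call takes 0.05 s, during which the arm holds its last target. There are 200 camera calls.

## Working session

There is one attempt and no reset: what is moved stays moved. The work goes in short steps, Python scripts to look and compute and a tool call to move; the robot and the scene stay as the last step left them, time stands still between calls to the robot, and variables do not carry over. Pictures are saved under pics/ and viewed, about 8 in all and at most 12, crops included, and the job is handed in when it is done.

Besides the shell and the picture viewer there is one more tool, called after "Call:" by a JSON object that holds its "op" and its "data", one argument or row to a line. play_rows: Moves the arm, as the interface text tells. Its arguments: {"type":"object","properties":{"commands":{"type":"array"},"newtons":{"type":"number"}},"required":["commands"]}

```bash
ls; mkdir -p pics; cat > h.py <<'E'
import sys; sys.path.insert(0,'.')
import numpy as np, cv2, pickle
from plant import monitor, vision, workorder, ctrl
def grab(n,name):
    o=monitor.get_obs(); f=vision.grab_frame(n)
    if n=='wrist':
        T=np.eye(4);T[:3,:3]=o['eef_rot'];T[:3,3]=o['tool_pos'];f['cam_to_world']=T@np.array(f['T_tool_cam'])
    pickle.dump(f,open(f'pics/{name}.pkl','wb')); cv2.imwrite(f'pics/{name}.png',f['pixels'][:,:,::-1]); return f
def load(name): return pickle.load(open(f'pics/{name}.pkl','rb'))
def ray(f,uv):
    p=cv2.undistortPoints(np.array(uv,float).reshape(-1,1,2),np.array(f['camera_matrix']),np.array(f['dist_coeffs'])).reshape(-1,2)
    T=np.array(f['cam_to_world']); d=np.c_[p,np.ones(len(p))]@T[:3,:3].T; return T[:3,3],d
def atz(f,uv,z):
    o,d=ray(f,uv); return o+d*((z-o[2])/d[:,2])[:,None]
def proj(f,P):
    T=np.linalg.inv(np.array(f['cam_to_world'])); r=cv2.Rodrigues(T[:3,:3])[0]
    return cv2.projectPoints(np.array(P,float).reshape(-1,1,3),r,T[:3,3],np.array(f['camera_matrix']),np.array(f['dist_coeffs']))[0].reshape(-1,2)
def crop(name,x0,y0,x1,y1,s,out):
    im=cv2.imread(f'pics/{name}.png')[y0:y1,x0:x1]; cv2.imwrite(f'pics/{out}.png',cv2.resize(im,None,fx=s,fy=s,interpolation=cv2.INTER_CUBIC))
E
python3 - <<'E'
from h import *
for n in('top','side'):
    f=grab(n,n+'0'); print(n,np.round(f['cam_to_world'],3).tolist(),np.round(f['camera_matrix'],1).tolist())
im=np.vstack([cv2.imread('pics/top0.png'),cv2.imread('pics/side0.png')])
print(ctrl.nose_length, monitor.get_obs())
E
```

```text
pics
top [[0.011, -0.984, 0.176, 0.343], [-1.0, -0.006, 0.026, -0.083], [-0.025, -0.176, -0.984, 1.168], [0.0, 0.0, 0.0, 1.0]] [[384.1, 0.0, 328.3], [0.0, 384.1, 198.8], [0.0, 0.0, 1.0]]
side [[-0.789, 0.355, -0.501, 1.338], [0.614, 0.461, -0.641, 0.943], [0.004, -0.814, -0.581, 1.038], [0.0, 0.0, 0.0, 1.0]] [[501.6, 0.0, 317.2], [0.0, 501.6, 200.9], [0.0, 0.0, 1.0]]
0.022 {'time': 0.1, 'qpos': array([-1.20599948e+00,  3.20228275e-01,  1.56554711e+00, -6.75367300e-07,
        1.25742541e+00, -2.00207664e-02]), 'qvel': array([-1.96833463e-04, -1.96577900e-04, -3.64115257e-03, -1.97344279e-05,
        9.00326486e-04,  5.64668437e-04]), 'effort': array([ 1.44703823e-03, -4.13333380e+01, -2.32509631e+01,  7.31100468e-02,
        4.21963236e-02, -5.08803964e-05]), 'tool_pos': array([ 0.21568794, -0.53255781,  0.23520802]), 'eef_rot': array([[ 9.26866846e-01,  3.75389824e-01, -5.74316599e-04],
       [ 3.75390262e-01, -9.26865629e-01,  1.50208171e-03],
       [ 3.15518722e-05, -1.60782259e-03, -9.99998707e-01]]), 'contact_force': array([-0.14088189,  0.12981556, -0.30900789]), 'ft_torque': array([-0.01171361,  0.06906949,  0.00322616]), 'gripper_width': 0.9977956942812334}
```

View pics/top0.png

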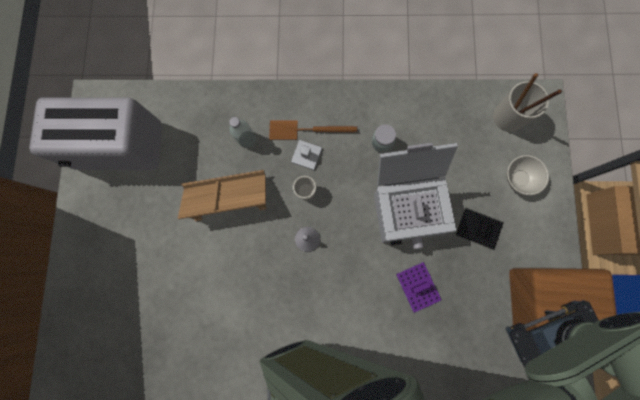

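View pics/side0.png

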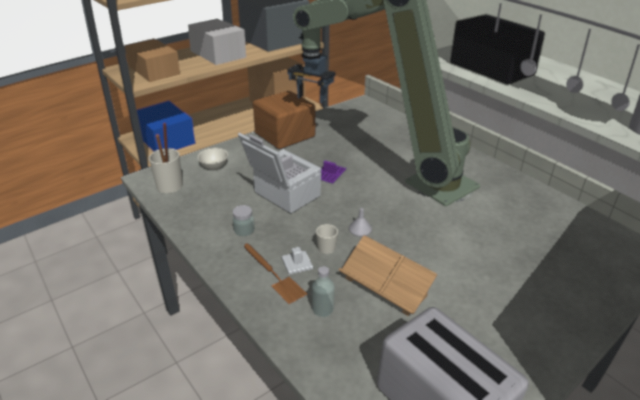

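Top view:
- Juicer at (417,205), top open, with the steel strainer in its mouth at (422,208). This is the only silver perforated plate.
- Look-alikes to leave alone: black plate at (480,228) and purple plate at (419,288).
- White square with knob at (307,153): the press plate, between juicer and stand.
- Stand at (223,195).
- Bystanders: cup (304,187), funnel (308,239), jar (385,137), bottle (239,128), spatula (313,129).

Next come enlarged crops to confirm.

```bash
python3 - <<'E'
from h import *
t=cv2.imread('pics/top0.png'); s=cv2.imread('pics/side0.png')
R=lambda i,k:cv2.resize(i,None,fx=k,fy=k,interpolation=cv2.INTER_CUBIC)
a=R(t[130:250,365:465],4) # 400x480
b=R(t[135:225,170:330],2.5)#400x225
c=R(s[230:315,270:440],400/170)
col=np.vstack([b,c]); print(b.shape,c.shape)
h=max(col.shape[0],480)
o=np.zeros((h,800,3),np.uint8); o[:480,:400]=a; o[:col.shape[0],400:]=col[:, :400]
cv2.imwrite('pics/c1.png',o)
f=load('top0')
for n,uv,z in [('strainer',(422,208),.14),('press',(307,153),.03),('cup',(304,187),.07),('funnel',(308,239),.085),('jar',(385,132),.08),('bottle',(236,122),.15)]:
    print(n,np.round(atz(f,[uv],z),3))
E
```

```text
(225, 400, 3) (200, 400, 3)
strainer [[ 0.504 -0.308  0.14 ]]
press [[0.69  0.015 0.03 ]]
cup [[0.574 0.018 0.07 ]]
funnel [[0.422 0.002 0.085]]
jar [[ 0.739 -0.22   0.08 ]]
bottle [[0.743 0.206 0.15 ]]
```

View pics/c1.png

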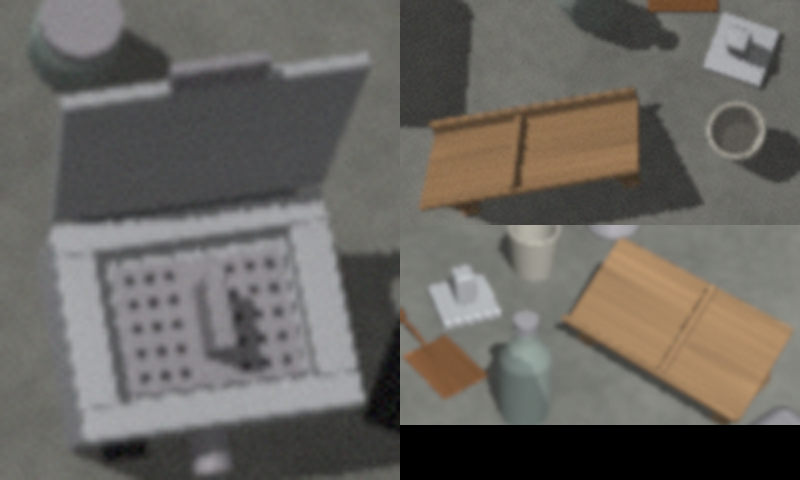

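Crop: the juicer mouth holds the silver perforated plate with its bar running along the juicer's x. The white plate with a square knob is the press. On the stand the rib sits nearer the left end, so the wide bay is on the world -y side. Next I fit the poses.

```bash
cat >> h.py <<'E'
from scipy.optimize import least_squares
def Rz(a): return np.array([[np.cos(a),-np.sin(a),0],[np.sin(a),np.cos(a),0],[0,0,1]])
def fit(views,p0):
    """views: list of (frame, model Nx3, uv Nx2); pose x,y,yaw"""
    def r(p): return np.concatenate([(proj(f,np.array(M,float)@Rz(p[2]).T+[p[0],p[1],0])-uv).ravel() for f,M,uv in views])
    s=least_squares(r,p0,loss='soft_l1'); print('pose',np.round(s.x,4),'yaw deg',round(np.degrees(s.x[2]),2)); print(np.round(r(s.x).reshape(-1,2),1).tolist()); return s.x
c35,s35=np.cos(np.radians(35)),np.sin(np.radians(35))
# stand model: centre-x unknown offset; use lip-inner-face line as x=0, slope rises toward +x
def S(u,y,w=0): return [u*c35-w*s35, y, .03+u*s35+w*c35]
E
python3 - <<'E'
from h import *
f=load('top0'); g=load('side0')
A=lambda L:[(365+u/4,130+v/4) for u,v in L]
B=lambda L:[(170+(u-400)/2.5,135+v/2.5) for u,v in L]
C=lambda L:[(270+(u-400)/(400/170),230+(v-225)/(400/170)) for u,v in L]
print('juicer'); J=[[-.075,.095,.125],[-.075,-.095,.125],[.075,-.095,.125],[.075,.095,.125]]
p=fit([(f,J,A([(82,440),(363,402),(325,205),(52,226)]))],[.5,-.3,0])
print('strainer plate'); z=.111
Pl=[[-.045,.06,z],[-.045,-.06,z],[.045,-.06,z],[.045,.06,z]]
fit([(f,Pl,A([(130,405),(312,375),(285,240),(108,258)]))],[.5,-.3,0])
# lid angle
o=np.array([p[0],p[1],.125])
h=o+Rz(p[2])@[.075,0,0]
def lid(th):
    d=np.array([-np.cos(th),0,np.sin(th)]);n=np.array([np.sin(th),0,np.cos(th)])
    return [h+Rz(p[2])@(d*.15+np.array([0,s*.095,0])) for s in(1,-1)]
for th in np.radians([70,80,90,100,110]): print(round(np.degrees(th)),((proj(f,lid(th))-[365,130])*4).round().tolist())
print('stand')
M=[S(.12,-.126),S(.12,.126),S(0,-.126,.016),S(0,.126,.016)]
fit([(f,M,B([(420,208),(639,180),(437,127),(635,98)])),(g,M,C([(792,328),(622,238),(730,412),(570,318)]))],[.65,.2,np.pi+.1])
print('press'); Q=[[a*.038,b*.038,.012] for a,b in((-1,1),(-1,-1),(1,-1),(1,1))]
fit([(f,Q,B([(704,70),(764,84),(779,32),(722,13)])),(g,np.array(Q),C([(502-0,313),(450,327),(429,288),(480,270)]))],[.69,.015,-.3])
E
```

```text
juicer
pose [ 0.5034 -0.2957  0.126 ] yaw deg 7.22
[[0.1, 0.3], [-0.0, 1.6], [0.0, -3.1], [-0.1, -0.3]]
strainer plate
pose [ 0.5034 -0.3007  0.1339] yaw deg 7.67
[[0.6, -2.8], [-1.5, -0.8], [-0.4, 1.1], [1.0, 2.0]]
70 [[88.0, 259.0], [406.0, 222.0]]
80 [[83.0, 216.0], [402.0, 178.0]]
90 [[77.0, 173.0], [395.0, 135.0]]
100 [[71.0, 132.0], [386.0, 94.0]]
110 [[64.0, 95.0], [375.0, 57.0]]
stand
pose [0.5928 0.2611 3.2863] yaw deg 188.29
[[-0.6, -0.5], [0.2, -1.4], [-2.1, -0.7], [1.5, -0.5], [0.7, -0.5], [1.2, -2.9], [1.6, -0.5], [-1.4, -5.3]]
press
pose [ 0.6899  0.0173 -0.2492] yaw deg -14.28
[[-0.0, 0.0], [-0.5, 0.4], [-0.1, -1.6], [-0.6, 0.2], [0.4, -3.0], [12.8, -24.2], [-1.3, -1.2], [-14.0, 22.3]]
```

```bash
python3 - <<'E'
from h import *
f=grab('wrist','w0'); print(np.round(f['T_tool_cam'],3).tolist(),np.round(f['camera_matrix'],1).tolist())
E
```

```text
[[0.001, -0.966, -0.259, 0.072], [1.0, 0.001, -0.001, 0.0], [0.001, -0.259, 0.966, -0.149], [0.0, 0.0, 0.0, 1.0]] [[325.1, 0.0, 323.6], [0.0, 325.1, 201.7], [0.0, 0.0, 1.0]]
```

Call:
{"op": "play_rows", "data": {
  "commands": [
    [2,0,4,0,0,-3,9.12],
    [3,2,2,0,0,-3,9.12],
    [3,3,1,0,0,-3,9.12],
    [3,3,1,0,0,-3,9.12],
    [3,3,1,0,0,-2.5,9.12],
    [3,3,1,0,0,0,9.12],
    [3,3,1,0,0,0,9.12],
    [2,3,0,0,0,0,9.12],
    [0,2,0,0,0,0,9.12],
    [0,0,0,0,0,0,9.12],
    [0,0,0,0,0,0,9.12]
  ]
}}

```text
time: 1.25
tool_pos: [0.4352, -0.3132, 0.3459]
eef_rot: [[0.991, 0.132, -0.001], [0.132, -0.991, -0.001], [-0.001, 0.001, -1.0]]
contact_force: [-0.4, -0.5, 0.2]
gripper_width: 1.002
```

```bash
python3 - <<'E'
from h import *
f=grab('wrist','w1')
z=.111;p=[.5034,-.298]
print(proj(f,[[p[0],p[1],.155],[p[0],p[1],.111]]).round())
crop('w1',170,0,490,240,2.5,'w1c')
E
```

```text
[[317. 117.]
 [318. 117.]]
```

View pics/w1c.png

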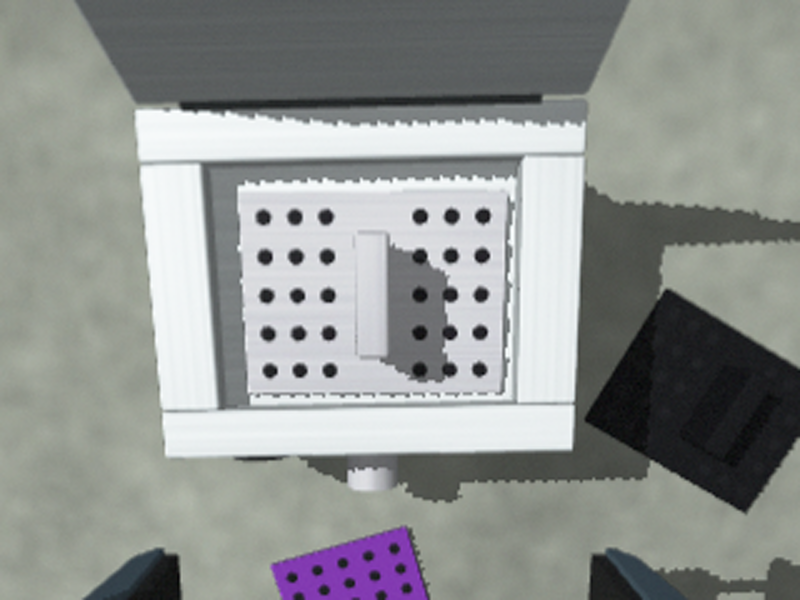

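Wrist view: the bar top spans crop (357–387, 232–357), the plate (240–510, 190–392), and the mouth clearance is widest on the left.

```bash
python3 - <<'E'
from h import *
f=load('w1'); A=lambda L:[(170+u/2.5,v/2.5) for u,v in L]
R=lambda a,b,z:[[-a,b,z],[-a,-b,z],[a,-b,z],[a,b,z]]
print('strainer')
p=fit([(f,R(.045,.06,.111),A([(250,393),(503,391),(510,190),(240,188)])),(f,R(.025,.007,.155),A([(357,357),(386,357),(387,232),(357,232)]))],[.5,-.3,.13])
print('juicer'); fit([(f,R(.075,.095,.125),A([(165,457),(573,450),(585,102),(135,110)])),(f,R(.053,.068,.125),A([(218,407),(517,402),(521,157),(203,162)]))],[.5,-.3,.13])
o=monitor.get_obs()
print('delta cm',(np.array([p[0],p[1],.139])-o['tool_pos'])*100, o['qpos'].round(3))
E
```

```text
strainer
pose [ 0.5025 -0.3005  0.1333] yaw deg 7.64
[[-0.8, -0.2], [-0.3, 0.6], [-0.2, -0.2], [-0.3, 0.7], [-0.1, 0.2], [1.9, 0.2], [1.6, -0.6], [-0.5, -0.6]]
juicer
pose [ 0.5047 -0.2959  0.1501] yaw deg 8.6
[[-0.3, 0.6], [0.1, 0.6], [1.3, -1.5], [-0.7, -1.2], [0.3, 1.3], [-0.3, 1.3], [0.5, -0.5], [-0.6, -0.0]]
delta cm [  6.73887464   1.31914712 -20.68414082] [-6.460e-01  2.090e-01  1.445e+00 -1.000e-03  1.488e+00  7.940e-01]
```

Call:
{"op": "play_rows", "data": {
  "commands": [
    [2.2,0.4,0,0,0,0,4],
    [2.2,0.4,-1,0,0,0,4],
    [2.3,0.5,-2,0,0,0,4],
    [0,0,-4,0,0,0,4],
    [0,0,-4,0,0,0,4],
    [0,0,-4,0,0,0,4],
    [0,0,-2.5,0,0,0,4],
    [0,0,-1.5,0,0,0,4],
    [0,0,-1,0,0,0,4],
    [0,0,-0.4,0,0,0,4],
    [0,0,0,0,0,0,4],
    [0,0,0,0,0,0,4]
  ],
  "newtons": 30
}}

```text
time: 2.5
tool_pos: [0.5034, -0.3004, 0.1428]
eef_rot: [[0.991, 0.131, 0.001], [0.131, -0.991, -0.001], [0.001, 0.001, -1.0]]
contact_force: [1.2, -0.6, 0.2]
gripper_width: 0.438
```

Call:
{"op": "play_rows", "data": {
  "commands": [
    [0,0,0,0,0,0,0.5],
    [0,0,0,0,0,0,0.5],
    [0,0,0,0,0,0,0.5],
    [0,0,0,0,0,0,0.5],
    [0,0,0,0,0,0,0.5],
    [0,0,0,0,0,0,0.5]
  ]
}}

```text
time: 3.1
tool_pos: [0.5029, -0.2999, 0.1423]
eef_rot: [[0.991, 0.131, 0.0], [0.131, -0.991, -0.0], [0.0, 0.0, -1.0]]
contact_force: [-0.3, -0.5, 3.2]
gripper_width: 0.153
```

Call:
{"op": "play_rows", "data": {
  "commands": [
    [0,0,0.5,0,0,0,0.5],
    [0,0,1.5,0,0,0,0.5],
    [0,0,3,0,0,0,0.5],
    [0,0,4,0,0,0,0.5],
    [0,0,4,0,0,0,0.5],
    [-1,1,3,0,0,0,0.5],
    [-1,2,2,0,0,0,0.5],
    [-1,4,2,0,0,0,0.5],
    [-1,4,0,0,0,0,0.5],
    [-1,4,0,0,0,0,0.5],
    [0,4,0,0,0,0,0.5],
    [0,4,0,0,0,0,0.5],
    [0,4,0,0,0,0,0.5],
    [0,4,0,0,0,0,0.5],
    [0,4,0,0,0,0,0.5],
    [0,4,0,0,0,0,0.5],
    [0,4,0,0,0,0,0.5],
    [0,4,0,0,0,0,0.5],
    [0,2,0,0,0,0,0.5],
    [0,1,0,0,0,0,0.5]
  ]
}}

```text
time: 5.1
tool_pos: [0.4525, 0.2017, 0.3414]
eef_rot: [[0.991, 0.134, -0.001], [0.134, -0.991, -0.001], [-0.001, 0.0, -1.0]]
contact_force: [0.0, -0.8, -1.7]
gripper_width: 0.156
```

Call:
{"op": "play_rows", "data": {
  "commands": [
    [0,0,0,0,0,0,0.5],
    [0,0,0,0,0,0,0.5],
    [0,0,0,0,0,0,0.5]
  ]
}}

```text
time: 5.4
tool_pos: [0.4529, 0.1988, 0.342]
eef_rot: [[0.992, 0.13, -0.0], [0.13, -0.992, -0.001], [-0.0, 0.001, -1.0]]
contact_force: [-0.1, 0.6, -2.0]
gripper_width: 0.15
```

```bash
python3 - <<'E'
from h import *
f=grab('wrist','w2'); print(monitor.get_obs()['tool_pos'],monitor.get_obs()['qpos'].round(3))
crop('w2',0,0,640,400,1.25,'w2c')
E
```

```text
[0.4529345  0.19886606 0.34207239] [ 3.910e-01  1.400e-01  1.540e+00 -1.000e-03  1.462e+00  1.832e+00]
```

View pics/w2c.png

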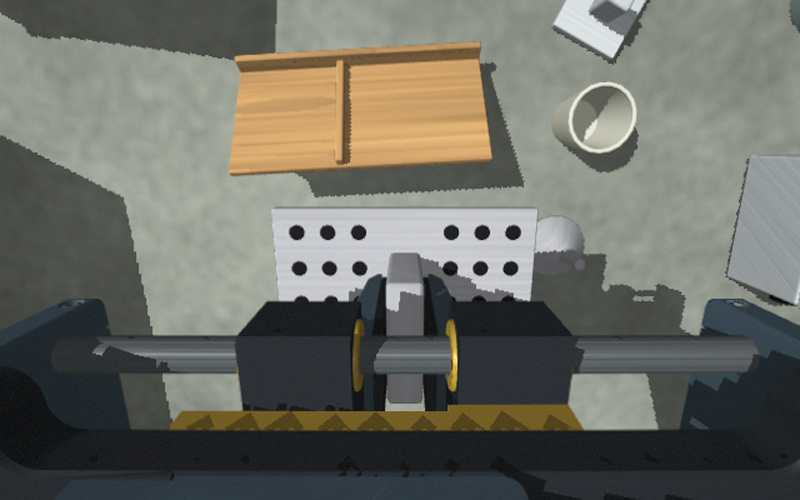

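Wrist view: the stand ridge runs (230,174)–(491,160), the slope/lip junction (238,73)–(480,59), and the rib is near x=340. The plate is held square.

```bash
python3 - <<'E'
from h import *
f=load('w2'); A=lambda L:[(u/1.25,v/1.25) for u,v in L]
M=[S(.12,-.126),S(.12,.126),S(0,-.126),S(0,.126),S(.12,-.018,.01)]
p=fit([(f,M,A([(230,174),(491,160),(238,73),(480,59),(340,164)]))],[.59,.26,3.28])
R=Rz(p[2])
for nm,yc,gx,gz in(('wide',.056,.045,.034),('narrow',-.074,.038,.040)):
    P=R@np.array(S(gx,yc,gz))+[p[0],p[1],0]; z=R@[-s35,0,c35]
    print(nm,'grip',P.round(4),'TCP',(P+.003*z).round(4),'outward',z.round(3),'upslope',(R@[c35,0,s35]).round(3))
# observed plate yaw
o=monitor.get_obs();print('rotation axis (jaw y world)',R@[0,-1,0])
q=[[.045,.06,0],[.045,-.06,0]]
print('plate front corners', atz(f,A([(272,208),(538,208)]),o['tool_pos'][2]-.003-.034+.006))
E
```

```text
pose [0.5943 0.2647 3.326 ] yaw deg 190.56
[[-1.4, -0.1], [1.8, -0.6], [2.0, 1.4], [-0.4, 1.4], [-0.7, -1.8]]
wide grip [0.5875 0.2064 0.0837] TCP [0.5892 0.2067 0.0861] outward [0.564 0.105 0.819] upslope [-0.805 -0.15   0.574]
narrow grip [0.5727 0.3359 0.0846] TCP [0.5744 0.3362 0.087 ] outward [0.564 0.105 0.819] upslope [-0.805 -0.15   0.574]
rotation axis (jaw y world) [-0.18333805  0.98304993  0.        ]
plate front corners [[0.48901591 0.26260907 0.31107239]
 [0.50453368 0.14484541 0.31107239]]
```

Call:
{"op": "play_rows", "data": {
  "commands": [
    [0.5,0,0,0,0,4,0.5],
    [1,0.1,0,0,0,8.5,0.5],
    [1,0.1,0,0,0,8.5,0.5],
    [1,0.1,0,0,0,8.5,0.5],
    [1,0.1,0,0,0,8.5,0.5],
    [1,0.1,0,0,0,8.5,0.5],
    [1,0.1,0,0,0,8.5,0.5],
    [1,0.1,0,0,0,8.5,0.5],
    [1,0.1,0,0,0,8.5,0.5],
    [1,0.1,0,0,0,8.5,0.5],
    [1,0.1,0,0,0,8.5,0.5],
    [1,0.1,0,0,0,8.5,0.5],
    [1,0.1,0,0,0,8.5,0.5],
    [1,0.1,0,0,0,8.5,0.5],
    [1,0.1,0,0,0,8.5,0.5],
    [1,0.1,0,0,0,8.5,0.5],
    [1,0.1,0,0,0,8.5,0.5],
    [1,0.1,0,0,0,8.5,0.5],
    [1,0.1,0,0,0,8.5,0.5],
    [0.5,0,0,0,0,8.5,0.5]
  ]
}}

```text
time: 7.45
tool_pos: [0.6438, 0.2168, 0.3416]
eef_rot: [[-0.993, 0.117, -0.0], [0.117, 0.993, -0.0], [0.0, -0.0, -1.0]]
contact_force: [0.3, -1.5, -2.7]
gripper_width: 0.156
```

Call:
{"op": "play_rows", "data": {
  "commands": [
    [0,0,0,0,0,8.5,0.5],
    [0,0,0,0,0,8.5,0.5],
    [0,0,0,0,0,0.8,0.5],
    [0,0,0,-0.9,4.92,0,0.5],
    [0,0,0,-0.9,4.92,0,0.5],
    [0,0,0,-0.9,4.92,0,0.5],
    [0,0,0,-0.9,4.92,0,0.5],
    [0,0,0,-0.9,4.92,0,0.5],
    [0,0,0,-0.9,4.92,0,0.5],
    [0,0,0,-0.9,4.92,0,0.5],
    [0,0,0,0,0,0,0.5],
    [0,0,0,0,0,0,0.5],
    [0,0,0,0,0,0,0.5]
  ]
}}

```text
time: 8.75
tool_pos: [0.6426, 0.2178, 0.3434]
eef_rot: [[-0.806, -0.186, -0.562], [-0.155, 0.983, -0.102], [0.571, 0.005, -0.821]]
contact_force: [-0.5, -0.2, -2.7]
gripper_width: 0.155
```

```bash
python3 - <<'E'
from h import *
o=monitor.get_obs(); print(o['time'],o['tool_pos'],o['qpos'].round(3)); print(o['eef_rot'].round(3))
f=grab('wrist','w3'); f=grab('side','s3')
a=cv2.imread('pics/w3.png'); b=cv2.imread('pics/s3.png')[150:400,200:600]
cv2.imwrite('pics/c3.png',np.vstack([cv2.resize(a,(480,300)),cv2.resize(b,(480,300))]))
E
```

```text
8.75 [0.64255247 0.2177716  0.34336669] [ 0.283  0.848  0.495  0.087  2.401 -1.43 ]
[[-0.806 -0.186 -0.562]
 [-0.155  0.983 -0.102]
 [ 0.571  0.005 -0.821]]
```

View pics/c3.png

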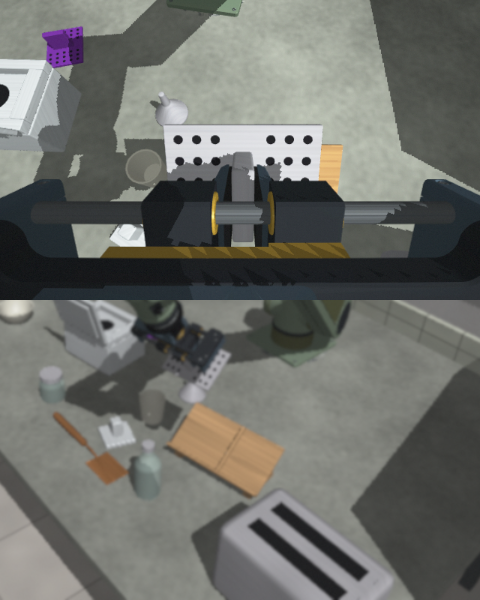

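Wrist and side views: the plate is held and tilted 35° over the stand, clear of the bottle and cup. Lowering now.

Call:
{"op": "play_rows", "data": {
  "commands": [
    [0,0,-2,0,0,0,0.5],
    [0,0,-4,0,0,0,0.5],
    [0,0,-4,0,0,0,0.5],
    [-0.6,-0.1,-4,0,0,0,0.5],
    [-0.9,-0.2,-4,0,0,0,0.5],
    [-0.9,-0.2,-2.5,0,0,0,0.5],
    [-0.9,-0.15,-1.23,0,0,0,0.5],
    [-0.9,-0.15,-1.23,0,0,0,0.5],
    [-0.6,-0.1,-0.82,0,0,0,0.5],
    [-0.4,-0.1,-0.6,0,0,0,0.5],
    [0,0,0,0,0,0,0.5],
    [0,0,0,0,0,0,0.5],
    [0,0,0,0,0,0,0.5]
  ]
}}

```text
time: 10.15
tool_pos: [0.5915, 0.2082, 0.0988]
eef_rot: [[-0.805, -0.187, -0.563], [-0.156, 0.982, -0.103], [0.572, 0.005, -0.82]]
contact_force: [0.3, -0.2, -1.7]
gripper_width: 0.151
```

```bash
python3 - <<'E'
from h import *
o=monitor.get_obs(); print(o['time'],o['tool_pos'],o['qpos'].round(3),o['contact_force']); print(o['eef_rot'].round(3))
p=[.5943,.2647,3.326];R=Rz(p[2]); 
home=R@np.array(S(.045,.056,.037))+[p[0],p[1],0]; B=R@np.array([[c35,0,-s35],[0,1,0],[s35,0,c35]])
print('bay offset mm from home (up,y,out)',(B.T@(o['tool_pos']-home)*1e3).round(1)); print(B.round(3))
f=grab('wrist','w4'); f=grab('side','s4')
a=cv2.imread('pics/w4.png'); b=cv2.imread('pics/s4.png')[190:390,330:450+200]
cv2.imwrite('pics/c4.png',np.vstack([cv2.resize(a[60:310,120:560],(528,300)),cv2.resize(cv2.imread('pics/s4.png')[210:335,320:540],(528,300))]))
E
```

```text
10.15 [0.5914988  0.2081914  0.09879084] [ 0.289  0.818  1.161  0.063  1.768 -1.478] [ 0.34610533 -0.19584743 -1.69990019]
[[-0.805 -0.187 -0.563]
 [-0.156  0.982 -0.103]
 [ 0.572  0.005 -0.82 ]]
bay offset mm from home (up,y,out) [ 5.2 -1.  11.8]
[[-0.805  0.183  0.564]
 [-0.15  -0.983  0.105]
 [ 0.574  0.     0.819]]
```

View pics/c4.png

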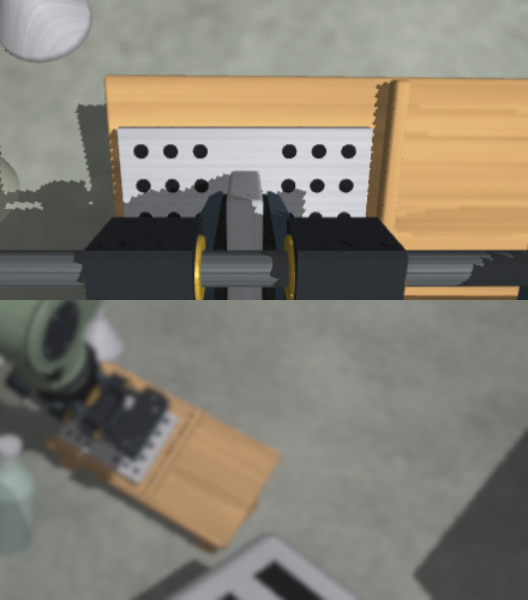

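Well aligned: the plate edge is parallel to the ridge, the left margin is 13 px and the right about 20 px. I'll shift 1 mm toward +y and descend along the normal.

Call:
{"op": "play_rows", "data": {
  "commands": [
    [-0.17,0.05,-0.25,0,0,0,0.5],
    [-0.17,0.05,-0.25,0,0,0,0.5],
    [-0.11,-0.02,-0.16,0,0,0,0.5],
    [-0.06,-0.01,-0.08,0,0,0,0.5],
    [0,0,0,0,0,0,0.5],
    [0,0,0,0,0,0,0.5]
  ]
}}

```text
time: 10.85
tool_pos: [0.5858, 0.2088, 0.0909]
eef_rot: [[-0.804, -0.187, -0.564], [-0.156, 0.982, -0.103], [0.573, 0.005, -0.819]]
contact_force: [0.3, 1.1, -1.3]
gripper_width: 0.154
```

Call:
{"op": "play_rows", "data": {
  "commands": [
    [-0.06,-0.01,-0.08,0,0,0,0.5],
    [0,0,0,0,0,0,0.5],
    [0,0,0,0,0,0,0.5]
  ]
}}

```text
time: 11.15
tool_pos: [0.5858, 0.2088, 0.0909]
eef_rot: [[-0.805, -0.187, -0.563], [-0.156, 0.982, -0.103], [0.572, 0.005, -0.82]]
contact_force: [5.2, 1.7, 5.7]
gripper_width: 0.152
```

Call:
{"op": "play_rows", "data": {
  "commands": [
    [-0.06,-0.01,-0.08,0,0,0,0.5],
    [0,0,0,0,0,0,0.5],
    [0,0,0,0,0,0,0.5]
  ]
}}

```text
time: 11.45
tool_pos: [0.5858, 0.2088, 0.0908]
eef_rot: [[-0.806, -0.187, -0.561], [-0.156, 0.982, -0.102], [0.571, 0.005, -0.821]]
contact_force: [7.7, 2.8, 8.1]
gripper_width: 0.15
```

Call:
{"op": "play_rows", "data": {
  "commands": [
    [0.11,0.02,0.16,0,0,0,0.5],
    [0.08,0.015,-0.057,0,0,0,0.5],
    [0.08,0.015,-0.057,0,0,0,0.5],
    [0.08,0.015,-0.057,0,0,0,0.5],
    [0,0,0,0,0,0,0.5],
    [0,0,0,0,0,0,0.5]
  ]
}}

```text
time: 12.05
tool_pos: [0.5879, 0.2091, 0.0895]
eef_rot: [[-0.804, -0.187, -0.565], [-0.156, 0.982, -0.103], [0.574, 0.005, -0.819]]
contact_force: [0.9, -0.1, 4.3]
gripper_width: 0.151
```

Call:
{"op": "play_rows", "data": {
  "commands": [
    [0.08,0.015,-0.057,0,0,0,0.5],
    [0,0,0,0,0,0,0.5],
    [0,0,0,0,0,0,0.5]
  ]
}}

```text
time: 12.35
tool_pos: [0.5887, 0.2092, 0.0889]
eef_rot: [[-0.804, -0.187, -0.565], [-0.156, 0.982, -0.103], [0.574, 0.005, -0.819]]
contact_force: [1.2, 0.2, 4.9]
gripper_width: 0.155
```

Call:
{"op": "play_rows", "data": {
  "commands": [
    [0.08,0.015,-0.057,0,0,0,0.5],
    [0,0,0,0,0,0,0.5],
    [0,0,0,0,0,0,0.5]
  ]
}}

```text
time: 12.65
tool_pos: [0.5895, 0.2094, 0.0883]
eef_rot: [[-0.804, -0.187, -0.565], [-0.156, 0.982, -0.103], [0.574, 0.005, -0.819]]
contact_force: [1.9, 0.1, 5.5]
gripper_width: 0.151
```

Call:
{"op": "play_rows", "data": {
  "commands": [
    [0.08,0.015,-0.057,0,0,0,0.5],
    [0,0,0,0,0,0,0.5],
    [0,0,0,0,0,0,0.5]
  ]
}}

```text
time: 12.95
tool_pos: [0.5904, 0.2095, 0.0877]
eef_rot: [[-0.804, -0.187, -0.565], [-0.156, 0.982, -0.103], [0.574, 0.005, -0.819]]
contact_force: [1.6, 0.3, 5.2]
gripper_width: 0.15
```

Call:
{"op": "play_rows", "data": {
  "commands": [
    [0.08,0.015,-0.057,0,0,0,0.5],
    [0,0,0,0,0,0,0.5],
    [0,0,0,0,0,0,0.5]
  ]
}}

```text
time: 13.25
tool_pos: [0.5912, 0.2097, 0.0871]
eef_rot: [[-0.804, -0.187, -0.565], [-0.156, 0.982, -0.103], [0.574, 0.005, -0.819]]
contact_force: [0.5, 0.2, 5.7]
gripper_width: 0.153
```

Call:
{"op": "play_rows", "data": {
  "commands": [
    [0.08,0.015,-0.057,0,0,0,0.5],
    [0,0,0,0,0,0,0.5],
    [0,0,0,0,0,0,0.5]
  ]
}}

```text
time: 13.55
tool_pos: [0.592, 0.2099, 0.0865]
eef_rot: [[-0.804, -0.187, -0.565], [-0.156, 0.982, -0.103], [0.574, 0.005, -0.819]]
contact_force: [1.7, 0.0, 6.2]
gripper_width: 0.154
```

Call:
{"op": "play_rows", "data": {
  "commands": [
    [0.08,0.015,-0.057,0,0,0,0.5],
    [0,0,0,0,0,0,0.5],
    [0,0,0,0,0,0,0.5]
  ]
}}

```text
time: 13.85
tool_pos: [0.5922, 0.2099, 0.0865]
eef_rot: [[-0.803, -0.186, -0.566], [-0.155, 0.982, -0.104], [0.576, 0.005, -0.818]]
contact_force: [0.7, 0.7, 7.6]
gripper_width: 0.153
```

Call:
{"op": "play_rows", "data": {
  "commands": [
    [0.06,0.01,-0.04,0,0,0,0.5],
    [0,0,0,0,0,0,0.5],
    [0,0,0,0,0,0,0.5]
  ]
}}

```text
time: 14.15
tool_pos: [0.5922, 0.21, 0.0865]
eef_rot: [[-0.802, -0.186, -0.567], [-0.155, 0.982, -0.104], [0.577, 0.005, -0.817]]
contact_force: [-1.0, -0.1, 8.8]
gripper_width: 0.15
```

Call:
{"op": "play_rows", "data": {
  "commands": [
    [0,0,0,0,0,0,1.5],
    [0,0,0,0,0,0,2],
    [0,0,0,0,0,0,2.5],
    [0,0,0,0,0,0,3],
    [0,0,0,0,0,0,3.5],
    [0,0,0,0,0,0,4],
    [0,0,0,0,0,0,4]
  ]
}}

```text
time: 14.85
tool_pos: [0.5935, 0.2102, 0.0852]
eef_rot: [[-0.804, -0.187, -0.564], [-0.156, 0.982, -0.103], [0.574, 0.005, -0.819]]
contact_force: [0.0, 0.2, -0.5]
gripper_width: 0.438
```

Call:
{"op": "play_rows", "data": {
  "commands": [
    [0.56,0.1,0.82,0,0,0,4],
    [1.1,0.2,1.6,0,0,0,4],
    [1.7,0.3,2.5,0,0,0,4],
    [1.7,0.3,2.5,0,0,0,4],
    [1.1,0.2,4,0,0,0,4],
    [0,0,4,0,0,0,4],
    [0,0,2,0,0,0,4],
    [0,0,0,0,0,0,4],
    [0,0,0,0,0,0,4]
  ]
}}

```text
time: 15.75
tool_pos: [0.6552, 0.2212, 0.2592]
eef_rot: [[-0.805, -0.187, -0.564], [-0.156, 0.982, -0.103], [0.573, 0.005, -0.82]]
contact_force: [-0.1, 0.4, -0.4]
gripper_width: 0.441
```

```bash
python3 - <<'E'
from h import *
o=monitor.get_obs(); print(o['time'],o['tool_pos'],o['qpos'].round(3),o['contact_force'])
f=grab('wrist','w5'); crop('w5',0,0,640,400,1.25,'w5c')
E
```

```text
15.75 [0.65523749 0.22119672 0.25922245] [ 0.283  0.869  0.656  0.073  2.223 -1.451] [-0.0959332   0.38103027 -0.43321703]
```

View pics/w5c.png

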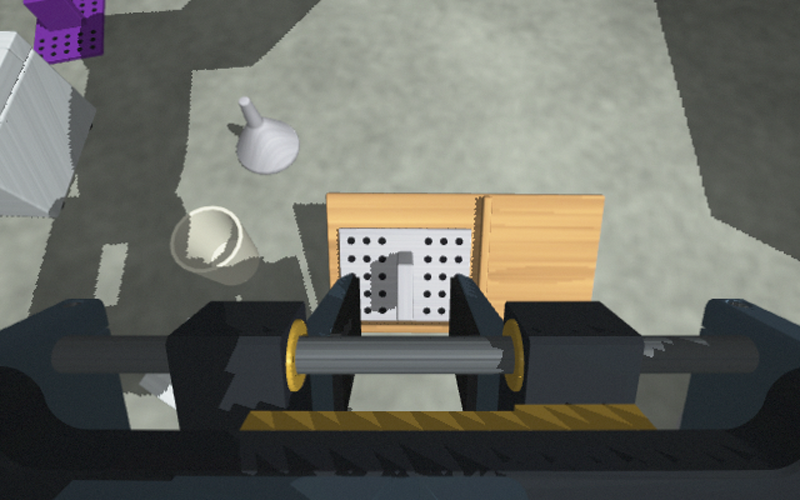

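The strainer lies flat and centred in the wide bay, plate (338–472, 228–325), lower edge at the lip. Next is the press.

Call:
{"op": "play_rows", "data": {
  "commands": [
    [0,-0.5,1,0.9,-4.92,0,4],
    [0,-1.5,1.5,0.9,-4.92,0,4],
    [0.5,-2.5,1.5,0.9,-4.92,0,4],
    [1,-3,0,0.9,-4.92,0,4],
    [1,-3,0,0.9,-4.92,0,4],
    [1,-3,0,0.9,-4.92,0,4],
    [1,-3,0,0.9,-4.92,0,4.5],
    [1,-2,0,0,0,-8,5],
    [1,-1,0,0,0,-8,5],
    [1,-0.5,0,0,0,-8,5],
    [0.5,0,0,0,0,-1,5],
    [0,0,0,0,0,0,5],
    [0,0,0,0,0,0,5],
    [0,0,0,0,0,0,5]
  ]
}}

```text
time: 17.2
tool_pos: [0.7346, 0.0218, 0.2992]
eef_rot: [[-0.97, 0.243, -0.001], [0.243, 0.97, 0.0], [0.001, -0.0, -1.0]]
contact_force: [0.2, -0.3, -0.0]
gripper_width: 0.552
```

```bash
python3 - <<'E'
from h import *
o=monitor.get_obs(); print(o['time'],o['tool_pos'],o['qpos'].round(3)); print(o['eef_rot'].round(3))
f=grab('wrist','w6'); u=proj(f,[[.69,.017,.034]])[0].round().astype(int); print(u)
x0=max(0,min(u[0]-100,440)); y0=max(0,min(u[1]-75,250)); print(x0,y0); crop('w6',x0,y0,x0+200,y0+150,4,'w6c')
E
```

```text
17.2 [0.73461241 0.02181316 0.29919695] [ 0.014  0.568  1.006  0.     1.569 -1.312]
[[-0.97   0.243 -0.001]
 [ 0.243  0.97   0.   ]
 [ 0.001 -0.    -1.   ]]
[312 141]
212 66
```

View pics/w6c.png

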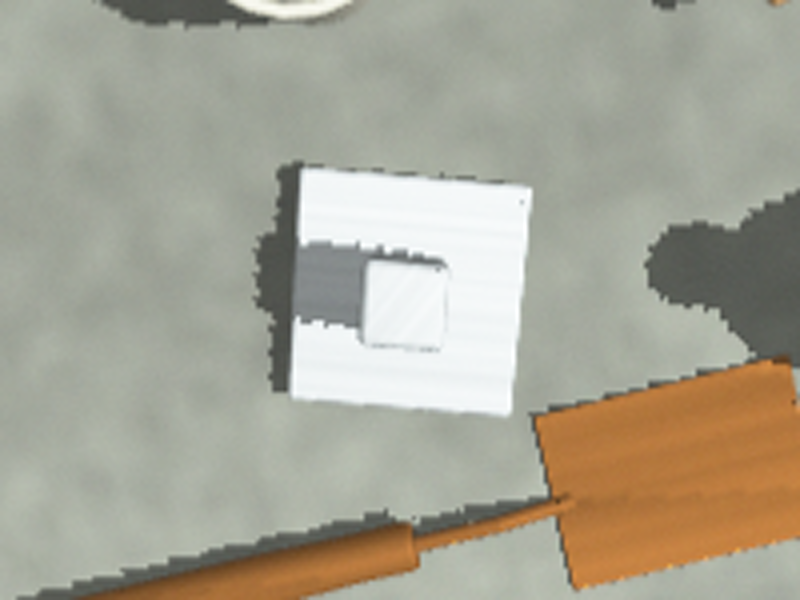

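Press plate corners at crop (302,167), (530,186), (511,413), (290,398). Knob top at (367–446, 262–350). The spatula is close, at (535,415).

```bash
python3 - <<'E'
from h import *
f=load('w6'); A=lambda L:[(212+u/4,66+v/4) for u,v in L]
R=lambda a,z:[[a,-a,z],[a,a,z],[-a,a,z],[-a,-a,z]]  # x 'up' in image (yaw ~165)
# local frame yaw~165: x up-image, y(local)= z cross x -> image left ; so order corners TL,TR,BR,BL = (+,+),(+,-),(-,-),(-,+)
def Q(a,z): return [[a,a,z],[a,-a,z],[-a,-a,z],[-a,a,z]]
p=fit([(f,Q(.038,.012),A([(302,167),(530,186),(511,413),(290,398)])),(f,Q(.013,.056),A([(367,262),(446,264),(441,350),(362,345)]))],[.69,.017,np.radians(165)])
o=monitor.get_obs(); print((np.array([p[0],p[1],.043])-o['tool_pos'])*100, 'tool yaw',np.degrees(np.arctan2(o['eef_rot'][1,0],o['eef_rot'][0,0])))
E
```

```text
pose [0.6909 0.0192 2.8235] yaw deg 161.77
[[-0.9, -0.2], [0.8, -0.5], [0.4, 0.7], [-0.4, 0.4], [-1.0, -1.1], [1.2, 0.0], [0.9, 0.5], [-1.0, 0.2]]
[ -4.37391575  -0.25081627 -25.64465332] tool yaw 165.94028359667118
```

Call:
{"op": "play_rows", "data": {
  "commands": [
    [-1.5,0,-1,0,0,-2,5],
    [-1.9,-0.15,-3,0,0,-2.1,5],
    [-1,-0.1,-4,0,0,0,5],
    [0,0,-4,0,0,0,5],
    [0,0,-4,0,0,0,5],
    [0,0,-4,0,0,0,5],
    [0,0,-2.5,0,0,0,5],
    [0,0,-1.6,0,0,0,5],
    [0,0,-1,0,0,0,5],
    [0,0,-0.5,0,0,0,5],
    [0,0,0,0,0,0,5],
    [0,0,0,0,0,0,5]
  ]
}}

```text
time: 18.45
tool_pos: [0.6917, 0.0188, 0.0446]
eef_rot: [[-0.95, 0.313, 0.002], [0.313, 0.95, 0.0], [-0.002, 0.001, -1.0]]
contact_force: [0.5, -0.8, 1.2]
gripper_width: 0.547
```

Call:
{"op": "play_rows", "data": {
  "commands": [
    [0,0,0,0,0,0,1.5],
    [0,0,0,0,0,0,1.5],
    [0,0,0,0,0,0,1.5],
    [0,0,0,0,0,0,1.5],
    [0,0,0,0,0,0,1.5]
  ]
}}

```text
time: 18.95
tool_pos: [0.6913, 0.0187, 0.0439]
eef_rot: [[-0.95, 0.313, 0.001], [0.313, 0.95, 0.0], [-0.001, 0.0, -1.0]]
contact_force: [0.2, 0.1, 2.9]
gripper_width: 0.281
```

```bash
python3 - <<'E'
from h import *
f=load('top0');g=load('side0')
def tri(a,b):
    o1,d1=ray(f,[a]);o2,d2=ray(g,[b]);d1,d2=d1[0],d2[0]
    s=np.linalg.lstsq(np.c_[d1,-d2],o2-o1,rcond=None)[0]; P,Q=o1+s[0]*d1,o2+s[1]*d2
    print(P.round(3),Q.round(3))
tri((130,153),(430,314)); tri((133,100),(384,362)); tri((236,122),(323,271))
E
```

```text
[0.648 0.492 0.16 ] [0.65 0.49 0.16]
[0.813 0.511 0.138] [0.815 0.51  0.138]
[0.746 0.208 0.142] [0.744 0.209 0.142]
```

Call:
{"op": "play_rows", "data": {
  "commands": [
    [0,0,0.5,0,0,0,1.5],
    [0,0,1.5,0,0,0,1.5],
    [0,0,3,0,0,0,1.5],
    [0,0,4,0,0,0,1.5],
    [0,0,4,0,0,0,1.5],
    [0,0,4,0,0,0,1.5],
    [0,1,4,0,0,0,1.5],
    [0,2,3,0,0,0,1.5],
    [0,3,2,0,0,7,1.5],
    [0,3,1,0,0,7,1.5],
    [0,3,0,0,0,7,1.5],
    [0,3,0,0,0,7.6,1.5],
    [0,0,0,0,0,0,1.5],
    [0,0,0,0,0,0,1.5]
  ]
}}

```text
time: 20.35
tool_pos: [0.6907, 0.169, 0.3138]
eef_rot: [[-0.984, -0.18, -0.0], [-0.18, 0.984, -0.001], [0.0, -0.001, -1.0]]
contact_force: [0.6, 0.1, -2.3]
gripper_width: 0.285
```

Call:
{"op": "play_rows", "data": {
  "commands": [
    [0,1.5,0,-0.9,4.92,0,1.5],
    [-0.5,2.5,0,-0.9,4.92,0,1.5],
    [-1,3,0,-0.9,4.92,0,1.5],
    [-1,3,0,-0.9,4.92,0,1.5],
    [-1,3,0,-0.9,4.92,0,1.5],
    [-1,2.5,0,-0.9,4.92,0,1.5],
    [-0.5,1.5,0,-0.9,4.92,0,1.5],
    [0,0.3,-2,0,0,0,1.5],
    [0,0,-4,0,0,0,1.5],
    [0,0,-4,0,0,0,1.5],
    [0,0,0,0,0,0,1.5],
    [0,0,0,0,0,0,1.5],
    [0,0,0,0,0,0,1.5]
  ]
}}

```text
time: 21.65
tool_pos: [0.6422, 0.3414, 0.2169]
eef_rot: [[-0.809, -0.179, -0.56], [-0.148, 0.984, -0.101], [0.569, 0.001, -0.822]]
contact_force: [0.7, -0.1, -1.7]
gripper_width: 0.282
```

```bash
python3 - <<'E'
from h import *
o=monitor.get_obs(); print(o['time'],o['tool_pos'],o['qpos'].round(3)); print(o['eef_rot'].round(3)); print((np.array([.5796,.3382,.0991])-o['tool_pos'])*100)
E
```

```text
21.65 [0.64218129 0.34143795 0.21687149] [ 0.415  0.949  0.585  0.165  2.193 -1.28 ]
[[-0.809 -0.179 -0.56 ]
 [-0.148  0.984 -0.101]
 [ 0.569  0.001 -0.822]]
[ -6.25812912  -0.3237951  -11.77714921]
```

Call:
{"op": "play_rows", "data": {
  "commands": [
    [0,0.8,-2,0,0,0,1.5],
    [-0.7,0,-1.7,0,0,0,1.5],
    [-1.7,-0.3,-2.4,0,0,0,1.5],
    [-1.7,-0.3,-2.4,0,0,0,1.5],
    [-1.2,-0.2,-1.8,0,0,0,1.5],
    [-0.7,-0.2,-1,0,0,0,1.5],
    [-0.3,-0.1,-0.4,0,0,0,1.5],
    [0,0,0,0,0,0,1.5],
    [0,0,0,0,0,0,1.5]
  ]
}}

```text
time: 22.55
tool_pos: [0.5794, 0.3391, 0.0982]
eef_rot: [[-0.808, -0.179, -0.561], [-0.148, 0.984, -0.102], [0.571, 0.001, -0.821]]
contact_force: [-0.2, 0.4, -2.3]
gripper_width: 0.28
```

```bash
python3 - <<'E'
from h import *
o=monitor.get_obs(); print(o['time'],o['tool_pos'],o['contact_force'])
f=grab('wrist','w7'); crop('w7',120,60,560,310,1.6,'w7c')
E
```

```text
22.55 [0.57940692 0.33912767 0.09816307] [-0.18128045  0.41177052 -2.3244257 ]
```

View pics/w7c.png

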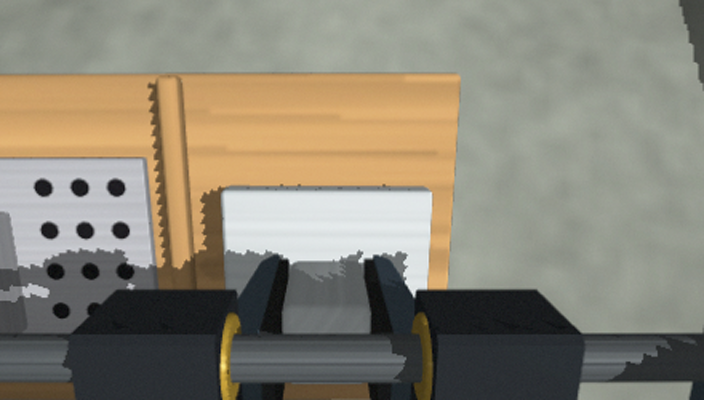

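Press aligned, about 2 mm toward the outer edge (gaps 34 and 23 px). I'll correct y by -1.5 mm while descending.

Call:
{"op": "play_rows", "data": {
  "commands": [
    [-0.14,-0.1,-0.2,0,0,0,1.5],
    [-0.14,-0.1,-0.2,0,0,0,1.5],
    [-0.06,-0.02,-0.08,0,0,0,1.5],
    [-0.06,-0.01,-0.08,0,0,0,1.5],
    [0,0,0,0,0,0,1.5],
    [0,0,0,0,0,0,1.5]
  ]
}}

```text
time: 23.2
tool_pos: [0.574, 0.3364, 0.0908]
eef_rot: [[-0.806, -0.18, -0.564], [-0.147, 0.984, -0.103], [0.574, -0.0, -0.819]]
contact_force: [0.4, 0.3, -1.9]
gripper_width: 0.285
```

Call:
{"op": "play_rows", "data": {
  "commands": [
    [-0.06,-0.01,-0.08,0,0,0,1.5],
    [0,0,0,0,0,0,1.5],
    [0,0,0,0,0,0,1.5]
  ]
}}

```text
time: 23.5
tool_pos: [0.574, 0.3364, 0.0907]
eef_rot: [[-0.807, -0.18, -0.563], [-0.147, 0.984, -0.103], [0.572, 0.0, -0.82]]
contact_force: [3.7, 1.5, 2.1]
gripper_width: 0.285
```

Call:
{"op": "play_rows", "data": {
  "commands": [
    [-0.06,-0.01,-0.08,0,0,0,1.5],
    [0,0,0,0,0,0,1.5],
    [0,0,0,0,0,0,1.5]
  ]
}}

```text
time: 23.8
tool_pos: [0.574, 0.3364, 0.0908]
eef_rot: [[-0.808, -0.179, -0.562], [-0.148, 0.984, -0.102], [0.571, 0.001, -0.821]]
contact_force: [5.8, 0.5, 5.7]
gripper_width: 0.283
```

Call:
{"op": "play_rows", "data": {
  "commands": [
    [0.09,0.02,0.13,0,0,0,1.5],
    [0.08,0.015,-0.057,0,0,0,1.5],
    [0.08,0.015,-0.057,0,0,0,1.5],
    [0.08,0.015,-0.057,0,0,0,1.5],
    [0,0,0,0,0,0,1.5],
    [0,0,0,0,0,0,1.5]
  ]
}}

```text
time: 24.4
tool_pos: [0.5761, 0.3369, 0.0892]
eef_rot: [[-0.806, -0.18, -0.564], [-0.147, 0.984, -0.103], [0.574, 0.0, -0.819]]
contact_force: [1.8, 1.0, 5.3]
gripper_width: 0.283
```

Call:
{"op": "play_rows", "data": {
  "commands": [
    [0.08,0.015,-0.057,0,0,0,1.5],
    [0,0,0,0,0,0,1.5],
    [0,0,0,0,0,0,1.5]
  ]
}}

```text
time: 24.7
tool_pos: [0.577, 0.3371, 0.0887]
eef_rot: [[-0.806, -0.18, -0.564], [-0.147, 0.984, -0.103], [0.574, 0.0, -0.819]]
contact_force: [1.9, 0.0, 5.3]
gripper_width: 0.285
```

Call:
{"op": "play_rows", "data": {
  "commands": [
    [0.08,0.015,-0.057,0,0,0,1.5],
    [0,0,0,0,0,0,1.5],
    [0,0,0,0,0,0,1.5]
  ]
}}

```text
time: 25.0
tool_pos: [0.5778, 0.3373, 0.0881]
eef_rot: [[-0.806, -0.18, -0.564], [-0.147, 0.984, -0.103], [0.574, 0.0, -0.819]]
contact_force: [1.4, 1.6, 6.4]
gripper_width: 0.28
```

Call:
{"op": "play_rows", "data": {
  "commands": [
    [0.08,0.015,-0.057,0,0,0,1.5],
    [0,0,0,0,0,0,1.5],
    [0,0,0,0,0,0,1.5]
  ]
}}

```text
time: 25.3
tool_pos: [0.5781, 0.3373, 0.0878]
eef_rot: [[-0.805, -0.18, -0.565], [-0.147, 0.984, -0.103], [0.575, 0.0, -0.818]]
contact_force: [0.4, -0.2, 7.0]
gripper_width: 0.285
```

Motion stalls exactly at the predicted home (0.578, 0.337, 0.088). One more nudge to confirm, then release and retreat.

Call:
{"op": "play_rows", "data": {
  "commands": [
    [0.08,0.015,-0.057,0,0,0,1.5],
    [0,0,0,0,0,0,1.5],
    [0,0,0,0,0,0,1.5]
  ]
}}

```text
time: 25.6
tool_pos: [0.5783, 0.3373, 0.0879]
eef_rot: [[-0.804, -0.18, -0.567], [-0.147, 0.984, -0.104], [0.576, 0.0, -0.817]]
contact_force: [-2.1, -0.2, 9.0]
gripper_width: 0.29
```

Call:
{"op": "play_rows", "data": {
  "commands": [
    [0,0,0,0,0,0,2.7],
    [0,0,0,0,0,0,3.2],
    [0,0,0,0,0,0,3.7],
    [0,0,0,0,0,0,4.2],
    [0,0,0,0,0,0,5],
    [0,0,0,0,0,0,5],
    [0.56,0.1,0.82,0,0,0,5],
    [1.1,0.2,1.6,0,0,0,5],
    [1.7,0.3,2.5,0,0,0,5],
    [1.7,0.3,2.5,0,0,0,5],
    [1.1,0.2,4,0,0,0,5],
    [0,0,4,0,0,0,5],
    [0,0,4,0,0,0,5],
    [0,0,2,0,0,0,5],
    [0,0,0,0,0,0,5],
    [0,0,0,0,0,0,5]
  ]
}}

```text
time: 27.2
tool_pos: [0.6413, 0.3484, 0.3003]
eef_rot: [[-0.806, -0.179, -0.564], [-0.147, 0.984, -0.103], [0.573, -0.0, -0.819]]
contact_force: [-0.0, -0.6, -0.9]
gripper_width: 0.551
```

```bash
python3 - <<'E'
from h import *
o=monitor.get_obs(); print(o['time'],o['tool_pos'],o['qpos'].round(3))
f=grab('wrist','w8'); grab('side','s8'); a=cv2.imread('pics/w8.png')[130:330,120:560]; b=cv2.imread('pics/s8.png')
cv2.imwrite('pics/c8.png',np.vstack([cv2.resize(a,(660,300)),cv2.resize(b[90:330,140:530],(488,300)).copy() if 0 else cv2.copyMakeBorder(cv2.resize(b[90:330,140:530],(488,300)),0,0,0,172,0)]))
E
```

```text
27.2 [0.64125588 0.34844248 0.30025493] [ 0.423  0.99   0.297  0.215  2.439 -1.206]
```

View pics/c8.png

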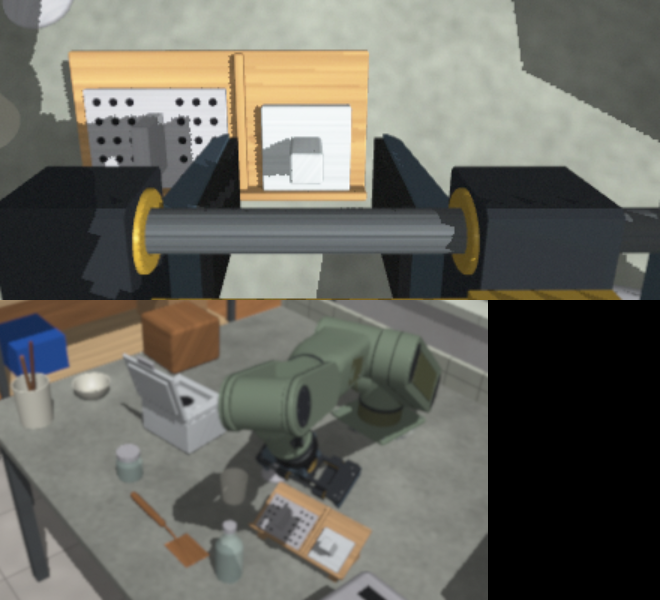

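Both plates lie home: the strainer in the wide bay, the press in the narrow one with its lower edge at the lip (262–351, 105–192 in the upper panel). The juicer is empty and its top still leans back. Now I go behind the top with closed fingers.

Call:
{"op": "play_rows", "data": {
  "commands": [
    [0,0,0,0.9,-4.92,0,4],
    [0,-1,0,0.9,-4.92,0,3],
    [0,-2,0,0.9,-4.92,0,2],
    [0,-3,0,0.9,-4.92,0,1],
    [0,-4,0,0.9,-4.92,0,0],
    [0,-4,1,0.9,-4.92,0,0],
    [0.5,-4,1,0.9,-4.92,0,0],
    [0.5,-4,1,0,0,-1,0],
    [0.5,-4,1,0,0,-1,0],
    [0.5,-4,1,0,0,-0.4,0],
    [0.5,-4,1,0,0,0,0],
    [0.5,-4,1,0,0,0,0],
    [0.5,-4,0,0,0,0,0],
    [1,-4,0,0,0,0,0],
    [1,-4,0,0,0,0,0],
    [1,-4,0,0,0,0,0],
    [1,-4,0,0,0,0,0],
    [0.4,-2,0,0,0,0,0],
    [0,-1,0,0,0,0,0],
    [0,-0.5,0,0,0,0,0]
  ]
}}

```text
time: 29.3
tool_pos: [0.7195, -0.2672, 0.369]
eef_rot: [[-0.99, -0.138, -0.003], [-0.138, 0.99, 0.001], [0.003, 0.002, -1.0]]
contact_force: [-0.8, 0.0, 0.3]
gripper_width: 0.005
```

Call:
{"op": "play_rows", "data": {
  "commands": [
    [0,0,0,0,0,0,0],
    [0,0,0,0,0,0,0]
  ]
}}

```text
time: 29.5
tool_pos: [0.7198, -0.2651, 0.3712]
eef_rot: [[-0.99, -0.14, 0.0], [-0.14, 0.99, 0.001], [-0.0, 0.001, -1.0]]
contact_force: [-0.5, 0.0, 0.5]
gripper_width: 0.01
```

```bash
python3 - <<'E'
from h import *
o=monitor.get_obs(); print(o['time'],o['tool_pos'],o['qpos'].round(3)); print(o['eef_rot'].round(3)); print((np.array([.700,-.2695,.265])-o['tool_pos'])*100)
E
```

```text
29.5 [ 0.71982249 -0.26511692  0.37118108] [-3.680e-01  6.440e-01  6.950e-01  1.000e-03  1.803e+00 -2.079e+00]
[[-0.99  -0.14   0.   ]
 [-0.14   0.99   0.001]
 [-0.     0.001 -1.   ]]
[ -1.98224929  -0.43830818 -10.61810807]
```

Call:
{"op": "play_rows", "data": {
  "commands": [
    [0,-0.2,-3,0,0,0,0],
    [0,-0.2,-4,0,0,0,0],
    [0,0,-2.6,0,0,0,0],
    [0,0,-1,0,0,0,0],
    [-1,-0.14,0,0,0,0,0],
    [-1.5,-0.2,0,0,0,0,0],
    [-1,-0.14,0,0,0,0,0],
    [-1,-0.14,0,0,0,0,0],
    [-1,-0.14,0,0,0,0,0],
    [-1,-0.14,0,0,0,0,0],
    [-1,-0.14,0,0,0,0,0],
    [0,0,0,0,0,0,0]
  ]
}}

```text
time: 30.7
tool_pos: [0.644, -0.2812, 0.2657]
eef_rot: [[-0.99, -0.138, 0.001], [-0.138, 0.99, -0.0], [-0.001, -0.0, -1.0]]
contact_force: [0.5, 0.3, -0.5]
gripper_width: 0.008
```

Call:
{"op": "play_rows", "data": {
  "commands": [
    [-1,-0.14,0,0,0,0,0],
    [-1,-0.14,0,0,0,0,0],
    [-1,-0.14,0,0,0,0,0],
    [-1,-0.14,0,0,0,0,0],
    [-1,-0.14,0,0,0,0,0]
  ]
}}

```text
time: 31.2
tool_pos: [0.5943, -0.2882, 0.265]
eef_rot: [[-0.99, -0.138, 0.001], [-0.138, 0.99, -0.0], [-0.001, -0.0, -1.0]]
contact_force: [2.6, -0.9, 1.8]
gripper_width: 0.005
```

Call:
{"op": "play_rows", "data": {
  "commands": [
    [-1,-0.14,0,0,0,0,0],
    [-1.1,-0.15,0,0,0,0,0],
    [-1.1,-0.15,0,0,0,0,0],
    [-1,-0.14,-0.4,0,0,0,0],
    [-1,-0.14,-0.4,0,0,0,0],
    [-0.95,-0.13,-0.5,0,0,0,0],
    [-0.95,-0.13,-0.5,0,0,0,0],
    [-0.8,-0.11,-0.7,0,0,0,0],
    [-0.8,-0.11,-0.7,0,0,0,0]
  ]
}}

```text
time: 32.1
tool_pos: [0.5071, -0.3001, 0.2322]
eef_rot: [[-0.99, -0.138, -0.0], [-0.138, 0.99, -0.0], [0.0, 0.0, -1.0]]
contact_force: [2.3, -0.1, 1.3]
gripper_width: 0.004
```

Call:
{"op": "play_rows", "data": {
  "commands": [
    [-0.7,-0.1,-0.85,0,0,0,0],
    [-0.7,-0.1,-0.85,0,0,0,0],
    [-0.55,-0.08,-0.95,0,0,0,0],
    [-0.55,-0.08,-0.95,0,0,0,0],
    [0,0,0,0,0,0,0]
  ]
}}

```text
time: 32.6
tool_pos: [0.4811, -0.3031, 0.1948]
eef_rot: [[-0.99, -0.138, -0.004], [-0.138, 0.99, 0.002], [0.004, 0.003, -1.0]]
contact_force: [0.7, 0.1, 0.4]
gripper_width: 0.001
```

Call:
{"op": "play_rows", "data": {
  "commands": [
    [-0.35,-0.05,-1,0,0,0,0],
    [-0.35,-0.05,-1,0,0,0,0],
    [-0.2,-0.03,-0.8,0,0,0,0],
    [-0.1,0,-0.4,0,0,0,0],
    [0,0,0,0,0,0,0],
    [0,0,0,0,0,0,0]
  ]
}}

```text
time: 33.2
tool_pos: [0.4729, -0.3048, 0.1646]
eef_rot: [[-0.99, -0.138, -0.0], [-0.138, 0.99, 0.0], [0.0, 0.0, -1.0]]
contact_force: [-0.2, 0.4, -0.3]
gripper_width: 0.004
```

Call:
{"op": "play_rows", "data": {
  "commands": [
    [0,0,-0.2,0,0,0,0],
    [0,0,-0.2,0,0,0,0],
    [0,0,0,0,0,0,0],
    [0,0,0,0,0,0,0]
  ]
}}

```text
time: 33.6
tool_pos: [0.473, -0.3048, 0.1607]
eef_rot: [[-0.99, -0.138, -0.0], [-0.138, 0.99, 0.0], [-0.0, 0.0, -1.0]]
contact_force: [0.3, -0.1, 0.7]
gripper_width: 0.006
```

Call:
{"op": "play_rows", "data": {
  "commands": [
    [0,0,-0.2,0,0,0,0],
    [0,0,-0.1,0,0,0,0],
    [0,0,0,0,0,0,0],
    [0,0,0,0,0,0,0]
  ]
}}

```text
time: 34.0
tool_pos: [0.473, -0.3048, 0.1576]
eef_rot: [[-0.99, -0.138, -0.0], [-0.138, 0.99, 0.0], [-0.0, 0.0, -1.0]]
contact_force: [0.1, -0.2, -0.4]
gripper_width: 0.006
```

Call:
{"op": "play_rows", "data": {
  "commands": [
    [0,0,-0.1,0,0,0,0],
    [0,0,-0.1,0,0,0,0],
    [0,0,0,0,0,0,0],
    [0,0,0,0,0,0,0]
  ]
}}

```text
time: 34.4
tool_pos: [0.473, -0.3048, 0.1572]
eef_rot: [[-0.99, -0.138, 0.001], [-0.138, 0.99, -0.0], [-0.001, -0.0, -1.0]]
contact_force: [-1.8, 0.8, 8.8]
gripper_width: 0.002
```

Call:
{"op": "play_rows", "data": {
  "commands": [
    [0,0,-0.15,0,0,0,0],
    [0,0,0,0,0,0,0],
    [0,0,0,0,0,0,0]
  ]
}}

```text
time: 34.7
tool_pos: [0.473, -0.3048, 0.1572]
eef_rot: [[-0.99, -0.138, 0.002], [-0.138, 0.99, -0.001], [-0.001, -0.001, -1.0]]
contact_force: [-3.8, 3.1, 16.8]
gripper_width: 0.006
```

Call:
{"op": "play_rows", "data": {
  "commands": [
    [0,0,1,0,0,0,0],
    [0,0,3,0,0,0,0],
    [-1,0,4,0,0,0,0],
    [-2,0,4,0,0,0,0],
    [-3,0,4,0,0,0,0],
    [-3,0,2,0,0,0,0],
    [-3,-2,0,0,0,0,0],
    [-2,-3,0,0,0,0,0],
    [0,-3,0,0,0,0,0],
    [0,0,0,0,0,0,0],
    [0,0,0,0,0,0,0]
  ]
}}

```text
time: 35.8
tool_pos: [0.3388, -0.3796, 0.3338]
eef_rot: [[-0.992, -0.127, -0.007], [-0.127, 0.992, -0.004], [0.007, -0.003, -1.0]]
contact_force: [-0.7, -0.0, 0.1]
gripper_width: 0.004
```

```bash
python3 - <<'E'
from h import *
grab('top','t9'); grab('side','s9')
a=cv2.imread('pics/t9.png')[90:260,160:480]; b=cv2.imread('pics/s9.png')[120:330,150:470]
cv2.imwrite('pics/c9.png',cv2.copyMakeBorder(cv2.resize(np.vstack([a,b[:205]]),None,fx=1.6,fy=1.6,interpolation=cv2.INTER_CUBIC),0,0,0,0,0))
# shut check: lid front corners in side and top
f=load('t9');g=load('s9'); p=[.5047,-.2959,.136]
J=np.array([[-.075,.095,.135],[-.075,-.095,.135],[-.095,.03,.135]])@Rz(p[2]).T+[p[0],p[1],0]
print('top crop',((proj(f,J)-[160,90])*1.6).round(),'side crop',((proj(g,J)-[150,120])*1.6+[0,272]).round())
E
```

```text
top crop [[362. 240.]
 [475. 225.]
 [403. 247.]] side crop [[274. 344.]
 [214. 314.]
 [259. 330.]]
```

View pics/c9.png

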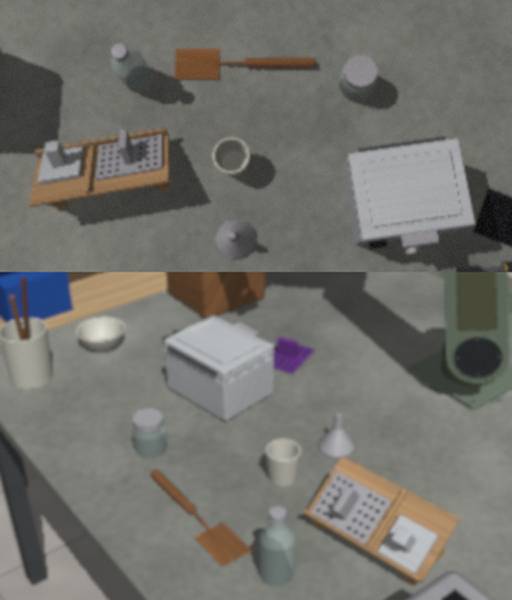

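The top is shut: its front corners (360,241) and (474,226) match the prediction for shut. Both plates are home, the bystanders are in place, and the arm is clear.

```bash
python3 -c "
from h import *
print(workorder.close_job()); print(monitor.get_obs()['time'])"
```

```text
the job is handed in; nothing more can be done
None
the job is handed in; nothing more can be done
```

The job is done as asked and handed in at about 36 s of the 72 s limit. The strainer plate is in the wide bay, the square press plate is in the narrow bay, and the juicer's top was shut last.

- **Plates:** I lowered each one along the slope's normal to light contact, then slid it down until it stopped against the lip. Forces stayed around 10 N or less. The pictures after release show both plates flat and about centred, within roughly 2 mm by eye.
- **Juicer top:** Pressing with about 17 N, the fingers stopped at the height computed for a shut top (TCP z 0.157 m). The front corners in the top view also match a shut top.
- **Surroundings:** The last pictures show the bystanders where they started and the robot touching nothing.
- **What disagreed:** The stand pose from the first overview pictures differed from the closer wrist view by about 2° and 4 mm. The wrist view's lip position was also about 3 mm off, and the contact steps corrected for that. Midway through closing the top, the force reading fell to near zero, so for part of that stretch the fingers may not have been pushing it.

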